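Set the square pots out on their drip trays

TASK

Get the bench ready for potting on: carry the three square pots, one after another and always upright, to the drip tray of their own size (small to small, medium to medium, large to large), so that each stands flat on the floor of its tray, squared up with the tray's sides. Leave the round pots, the spray bottle and the marker where they are.

Things in the scene. Friction and masses are not known exactly. Their poses are not given: they have to be found in the camera images.
- square_pot_small: The small square nursery pot: empty, black plastic, open at the top, standing upright, loose. 36 mm square over its rim band (the topmost 18 mm, vertical faces), 32 mm square below the band (vertical walls, 4 mm thick), 50 mm tall. Stiff: can be gripped across two opposite outer faces. Origin: centre of its underside; z up; x and y square to its side faces. Its yaw at the start is arbitrary.
- square_pot_medium: The medium square nursery pot: empty, black plastic, open at the top, standing upright, loose. 48 mm square over its rim band (the topmost 18 mm, vertical faces), 44 mm square below the band (vertical walls, 4 mm thick), 60 mm tall. Stiff: can be gripped across two opposite outer faces. Origin: centre of its underside; z up; x and y square to its side faces. Its yaw at the start is arbitrary.
- square_pot_large: The large square nursery pot: empty, black plastic, open at the top, standing upright, loose. 60 mm square over its rim band (the topmost 18 mm, vertical faces), 56 mm square below the band (vertical walls, 4 mm thick), 74 mm tall. Stiff: can be gripped across two opposite outer faces. Origin: centre of its underside; z up; x and y square to its side faces. Its yaw at the start is arbitrary.
- tray_small: The small square drip tray: grey plastic, very shallow, stuck down to the bench. Inside 52 mm square, outside 58 mm square, rim 3 mm thick and 10 mm above the bench, its floor 4 mm above the bench. It belongs to the small square pot. Origin: centre of its underside, at bench height; z up; x and y square to its sides. Its yaw is arbitrary.
- tray_medium: The medium square drip tray: grey plastic, very shallow, stuck down to the bench. Inside 64 mm square, outside 70 mm square, rim 3 mm thick and 10 mm above the bench, its floor 4 mm above the bench. It belongs to the medium square pot. Origin: centre of its underside, at bench height; z up; x and y square to its sides. Its yaw is arbitrary.
- tray_large: The large square drip tray: grey plastic, very shallow, stuck down to the bench. Inside 76 mm square, outside 82 mm square, rim 3 mm thick and 10 mm above the bench, its floor 4 mm above the bench. It belongs to the large square pot. Origin: centre of its underside, at bench height; z up; x and y square to its sides. Its yaw is arbitrary.
- round_pot_small: Smaller round nursery pot, black plastic, empty, standing loose: 48 mm across the rim, 55 mm tall. Not to be moved. Origin: centre of its underside; z up.
- round_pot_large: Larger round nursery pot, black plastic, empty, standing loose: 60 mm across the rim, 70 mm tall. Not to be moved. Origin: centre of its underside; z up.
- spray_bottle: White spray bottle standing loose at the right-hand (-y) edge of the work: 68 mm across, 184 mm tall, its trigger head reaching 60 mm from its axis along its x. Not to be moved. Origin: centre of its underside; z up.
- marker: White marker pen with a grey cap lying loose at the left-hand (+y) edge of the work: 135 mm long along its x, 16 mm thick, 18 mm high at the clip. Not to be moved. Origin: under its middle, at bench height; z up.
Not all that is in view belongs to the job. Leave any orange or pink look-alike of the square_pot_large alone.

How it is judged:
By the outcome, as a careful person would: the job done as asked, in the order asked, and still so for the second after the job is handed in, with the robot touching nothing.
It also fails if it takes over 77 s, if anything falls off the work surface, if the arm or the gripper's body presses on something with over 40 N, if the wrist force passes 120 N, or if a joint passes its speed limit or range.

ROBOT

A 6-joint arm with a two-finger parallel gripper is mounted at the origin on the work surface. World frame = base frame: x ahead of the robot, y to its left, z up, the work surface at z = 0. Lengths are in m, angles in degrees, forces in N, time in s.
With the tool pointing down it reaches from about 0.3 to 0.875 m from the base axis. Payload 6.4 kg.
Tool frame: the origin (TCP) lies at the very end of the fingers, on their centre line; the grasp point (between the pads) lies 19 mm behind it; z points along the fingers, x is the direction in which the jaws open and shut, and the axes are right-handed (so a half turn about z gives the same grasp; the last joint's range is limited). The gripper opens to 88 mm and grips with 3 to 60 N. Pads are 18 mm wide; open, the fingers measure 123 mm over their backs; the gripper's body (75 mm by 187 mm) begins 45 mm behind the grasp point.
Start: joints at [52.81, 10.359, 92.074, -0, 77.567, -11.82], TCP at [0.246, 0.52, 0.239] pointing down, gripper open.
Joint ranges: [-171.53, 171.53], [-51.25, 118.39], [17.06, 147.69], [-65.23, 245.23], [0, 150.52], [-178.68, 178.68]. Speed limits (degrees/s): [147.25, 147.25, 172.46, 180, 180, 180].

INTERFACE

Orientations are given as a 3x3 rotation matrix whose columns are the frame's x, y, z axes.
In Python, from cell import arm, vision, workorder gives the robot as it stands.
- The arm moves only by the shell command python3 -m jog 'ROWS'. ROWS is JSON, a list of rows, each a list of 7 numbers: the shift along the tool's x, y, z in cm, then the turn, a rotation vector about the tool's x, y, z in rad, then the closure, from 0 (fully open) to 1 (shut). A call has 1 to 10 rows; each row shifts and turns the commanded pose from where the row before left it, along the tool's axes as they then stand; what a row does not reach is not made up. A row lasts 1/12 s, in which the tool goes at most 41.7 mm and 7.16 degrees, less where a joint would pass 70% of its speed; a pose out of reach is approached as far as the arm can. A call with a gripper value outside its range is refused whole. The fingers move at their own pace and stop on an object; the grip force is fixed at half the most. Time passes only in rows, so rows that do not move let the fingers close. It gives the time, the measured TCP pose, the force and the opening at its end, in the units of the state.
- arm.sense(): the state, without advancing time (a new reading comes with each control period).
- vision.grab_frame(name): name is "scene" or "top" or "wrist"; returns the picture (420x560x3 uint8, blue, green, red); there is no depth.
- vision.camera_model(name): a dict with "camera_matrix" (3x3 intrinsics, pixels), "pose" (4x4, takes a point from camera to world coordinates). Camera axes: x right, y down, z forward; pixel columns grow to the right and rows downward; lengths in m; the calibration is good to about 2 mm. A picture is of the moment at which its call begins: read the wrist's pose just before it. camera_model takes no time and is no camera call; for the wrist camera it gives the pose at the moment of the call.
- workorder.close_job(): hands the job in, once; it reports no verdict.
The state is a dict: "time": time; "qpos": joint angles; "joint_velocities": joint speeds; "effort": joint torques, N m; "tool_pos": TCP position; "tcp_rot": TCP orientation; "wrist_force": force on the tool from outside, world axes, zero at the start; "wrist_torque": the same for the moment, N m; "gripper_width": finger opening in m.
Only numpy, scipy, OpenCV 4.12 (cv2) and the standard library are available. Lean on these libraries where they do the work, as an engineer would, in place of code of your own. Each camera call takes 0.05 s, during which the arm holds its last target.

## Working session

There is one attempt and no reset: what is moved stays moved. The work goes in short steps, Python scripts to look and compute and a shell command to move; the robot and the scene stay as the last step left them, time stands still between calls to the robot, and variables do not carry over. Pictures are saved under pics/ and viewed, and the job is handed in when it is done.

```bash
mkdir -p pics; ls
python3 - <<'E'
from cell import arm, vision
import cv2, numpy as np
s=arm.sense(); print(s)
for n in ["scene","top"]:
    im=vision.grab_frame(n); cv2.imwrite(f"pics/{n}0.png",im)
    m=vision.camera_model(n); print(n,np.round(m["camera_matrix"],1).tolist(),np.round(m["pose"],3).tolist())
E
```

```text
pics
{'time': 0.0, 'qpos': array([ 5.28113285e+01,  1.03995438e+01,  9.21294564e+01, -5.16826047e-04,
        7.75653219e+01, -1.18196742e+01]), 'joint_velocities': array([ 0.02988454, -0.02471145, -0.00111174,  0.03448528, -0.04957533,
       -0.05998428]), 'effort': array([-6.09440867e-04, -4.33869159e+01, -3.41849828e+01,  7.01912655e-02,
        3.86644900e-02, -2.28474255e-04]), 'tool_pos': array([0.24602674, 0.51914745, 0.23785173]), 'tcp_rot': array([[ 4.28443717e-01,  9.03567931e-01, -9.88033071e-04],
       [ 9.03567031e-01, -4.28444730e-01, -1.31679338e-03],
       [-1.61312983e-03, -3.28582258e-04, -9.99998645e-01]]), 'wrist_force': array([ 0.15384511, -0.01122582,  0.13206458]), 'wrist_torque': array([ 0.01397679, -0.01086105,  0.00273487]), 'gripper_width': 0.08808711994419295}
scene [[481.2, 0.0, 281.4], [0.0, 481.2, 210.3], [0.0, 0.0, 1.0]] [[-0.824, 0.409, -0.392, 0.949], [0.567, 0.581, -0.584, 0.717], [-0.012, -0.704, -0.71, 0.924], [0.0, 0.0, 0.0, 1.0]]
top [[436.5, 0.0, 274.1], [0.0, 436.5, 205.0], [0.0, 0.0, 1.0]] [[0.024, -0.994, 0.102, 0.383], [-1.0, -0.022, 0.022, -0.012], [-0.019, -0.103, -0.995, 1.214], [0.0, 0.0, 0.0, 1.0]]
```

View pics/top0.png

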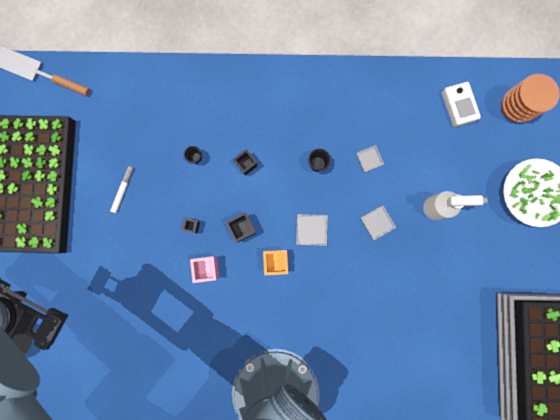

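View pics/scene0.png

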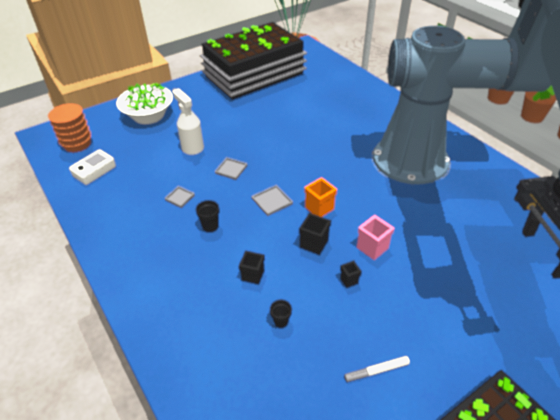

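Top picture: the square pots are black, small at (190,226), medium at (246,161) and large at (241,227). Things they could be taken for: the round pots at (194,155) and (319,160), orange at (275,262), pink at (203,269). Trays: large (312,229), medium (378,222), small (370,158). I'll check these in close crops.

Run:
```python
import cv2
im=cv2.imread("pics/top0.png")
cv2.imwrite("pics/c1.png",cv2.resize(im[140:290,170:300],None,fx=4,fy=4,interpolation=cv2.INTER_CUBIC)[:600])
cv2.imwrite("pics/c2.png",cv2.resize(im[140:250,290:420],None,fx=5,fy=5,interpolation=cv2.INTER_CUBIC))
```

```text
(no output)
```

View pics/c1.png

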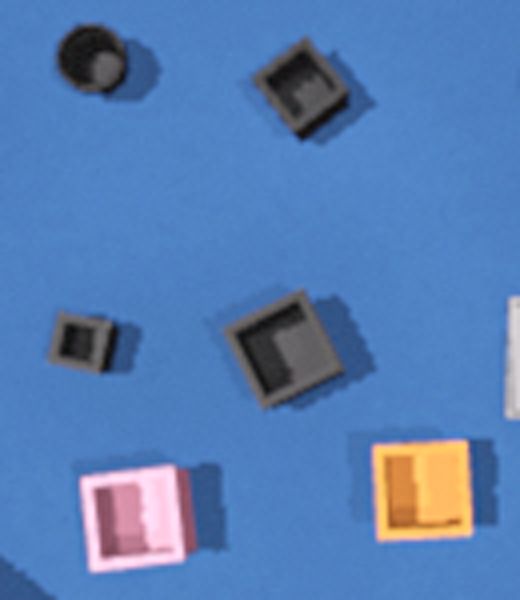

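View pics/c2.png

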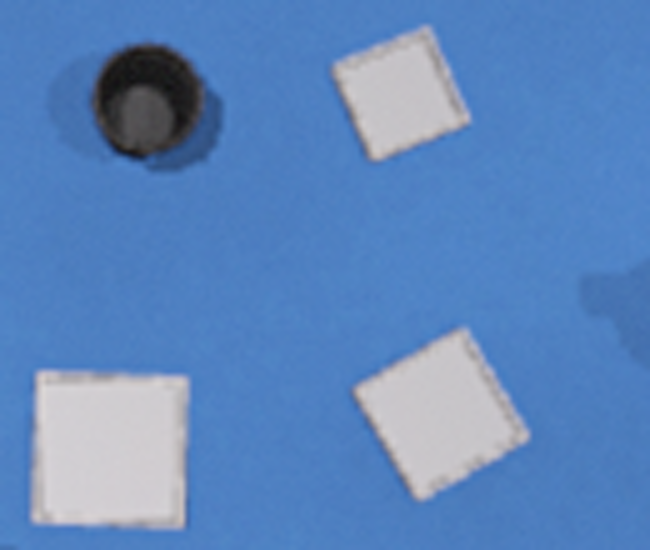

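```bash
cat > h.py <<'E'
import numpy as np, cv2
from cell import arm, vision
def toworld(px,cam,z):
    K=np.array(cam["camera_matrix"]);T=np.array(cam["pose"])
    px=np.atleast_2d(px).astype(float)
    r=np.c_[px,np.ones(len(px))]@np.linalg.inv(K).T@T[:3,:3].T
    o=T[:3,3]; return o+r*((z-o[2])/r[:,2])[:,None]
def square(px,cam,z,size):
    """corner px in order -> centre, yaw(mod 90), side lengths"""
    P=toworld(px,cam,z)[:,:2]; c=P.mean(0)
    a=[]
    for i in range(4):
        d=P[(i+1)%4]-P[i]; a.append(np.arctan2(d[1],d[0]))
    y=np.degrees(np.angle(np.mean(np.exp(4j*np.array(a))))/4)
    L=[np.linalg.norm(P[(i+1)%4]-P[i])*1e3 for i in range(4)]
    print("c",np.round(c*1e3,1),"yaw%90",round(y%90,1),"edges",np.round(L,1),"want",size)
    return c,y
def crop2px(uv,ox,oy,f): return (np.array(uv,float)+.5)/f-.5+[ox,oy]
E
python3 - <<'E'
from h import *
im=cv2.imread("pics/top0.png")
t=[cv2.resize(im[y:y+26,x:x+26],(390,300-12 if 0 else 390),interpolation=cv2.INTER_CUBIC) for x,y in [(178,213),(233,148)]]
cv2.imwrite("pics/c3.png",np.hstack(t))
cam=vision.camera_model("top")
for n,c,z,s in [("L",[(225,330),(302,291),(345,368),(268,409)],.074,60),("M",[(254,81),(306,38),(349,88),(302,130)],.06,48),("S",[(57,313),(115,320),(104,371),(50,364)],.05,36)]:
    print(n);square(crop2px(c,170,140,4),cam,z,s)
for n,c,z,s in [("TL",[(37,371),(189,377),(186,528),(32,522)],.01,82),("TM",[(353,391),(466,327),(531,437),(420,501)],.01,70),("TS",[(332,69),(430,26),(470,121),(375,161)],.01,58)]:
    print(n);square(crop2px(c,290,140,5),cam,z,s)
print(toworld([(194,155),(319,160),(275,262),(203,269),(120,190),(445,205)],cam,0.06))
E
```

```text
L
c [440.3  98.6] yaw%90 29.7 edges [56.5 58.  56.8 59. ] want 60
M
c [619.5  93.7] yaw%90 43.1 edges [45.5 45.1 42.4 46.7] want 48
S
c [443.3 237.4] yaw%90 83.4 edges [39.4 34.8 36.6 34.4] want 36
TL
c [441.2 -90.9] yaw%90 89.2 edges [83.9 83.  84.4 83.2] want 82
TM
c [ 465.  -272.6] yaw%90 31.0 edges [72.1 69.6 70.7 70. ] want 70
TS
c [ 643.2 -250. ] yaw%90 24.2 edges [60.3 58.  57.7 57. ] want 58
[[ 0.63220388  0.23283574  0.06      ]
 [ 0.62533602 -0.10407159  0.06      ]
 [ 0.35123091  0.0073281   0.06      ]
 [ 0.32830389  0.1959384   0.06      ]
 [ 0.5326331   0.42813752  0.06      ]
 [ 0.5114702  -0.43742195  0.06      ]]
```

View pics/c3.png

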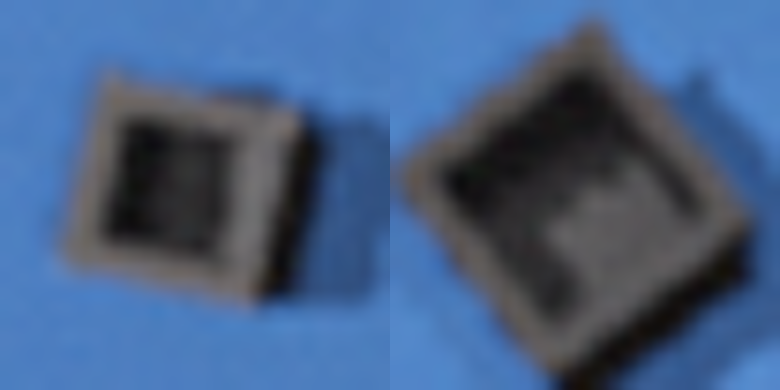

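```bash
cat >> h.py <<'E'
def plan(x,y,z,yaw):
    s=arm.sense();R=s["tcp_rot"];p=s["tool_pos"]
    d=R.T@(np.array([x,y,z])-p)*100
    cur=np.degrees(np.arctan2(R[1,0],R[0,0])); dy=(yaw-cur+45)%90-45
    tilt=np.cross(R[:,2],[0,0,-1])
    print("t",round(s["time"],2),"pos",np.round(p*1e3,1),"yaw",round(cur,1),"shift cm (tool)",np.round(d,2),"norm",round(np.linalg.norm(d),1),
     "turn z rad",round(-np.radians(dy),4),"tilt tool",np.round(R.T@tilt,4),"w",round(s["gripper_width"]*1e3,1),"F",np.round(s["wrist_force"],1))
def wrist(name):
    cam=vision.camera_model("wrist"); im=vision.grab_frame("wrist"); cv2.imwrite(name,im)
    np.savez(name[:-4]+".npz",camera_matrix=cam["camera_matrix"],pose=cam["pose"]); return cam,im
def proj(P,cam):
    K=np.array(cam["camera_matrix"]);T=np.array(cam["pose"]);q=(np.atleast_2d(P)-T[:3,3])@T[:3,:3]
    q=q@K.T; return q[:,:2]/q[:,2:]
E
python3 - <<'E'
from h import *
plan(.443,.237,.22,83.4)
cam=vision.camera_model("wrist"); print(np.round(cam["pose"],3),np.round(cam["camera_matrix"]))
E
```

```text
t 0.1 pos [246.  519.2 237.9] yaw 64.6 shift cm (tool) [-17.05  29.89   1.81] norm 34.5 turn z rad -0.3276 tilt tool [-0.0004  0.0016  0.    ] w 88.0 F [-0.2  0.9  1.1]
[[ 0.428  0.857  0.287  0.171]
 [ 0.904 -0.406 -0.137  0.554]
 [-0.001  0.318 -0.948  0.385]
 [ 0.     0.     0.     1.   ]] [[359.   0. 281.]
 [  0. 359. 212.]
 [  0.   0.   1.]]
```

```bash
python3 -m jog '[[-1.7,3.0,0.2,0,0,0,0],[-1.9,3.4,0.2,0,0,0,0],[-1.9,3.4,0.2,0,0,0,0],[-1.9,3.4,0.2,0,0,0,0],[-1.9,3.4,0.2,0,0,0,0],[-1.9,3.4,0.2,0,0,0,0],[-1.9,3.4,0.2,0,0,0,0],[-1.9,3.3,0.2,0,0,0,0],[-1.3,2.1,0.1,0,0,0,0],[-0.7,1.1,0.1,0,0,0,0]]'
python3 -m jog '[[0,0,0,0,0,-0.1,0],[0,0,0,0,0,-0.1,0],[0,0,0,0,0,-0.08,0],[0,0,0,0,0,-0.048,0],[0,0,0,0,0,0,0]]'
python3 - <<'E'
from h import *
plan(.443,.237,.22,83.4)
wrist("pics/w1.png")
E
```

```text
time: 0.93
tool_pos: [0.4451, 0.235, 0.2203]
tcp_rot: [[0.431, 0.902, -0.0], [0.902, -0.431, -0.001], [-0.001, 0.0, -1.0]]
wrist_force: [-0.5, 0.7, 0.4]
gripper_width: 0.0879
time: 1.35
tool_pos: [0.4434, 0.2377, 0.2203]
tcp_rot: [[0.113, 0.994, -0.001], [0.994, -0.113, -0.0], [-0.0, -0.001, -1.0]]
wrist_force: [-0.0, 0.0, 0.3]
gripper_width: 0.0882
t 1.35 pos [443.4 237.7 220.3] yaw 83.5 shift cm (tool) [-0.07 -0.04  0.03] norm 0.1 turn z rad 0.0018 tilt tool [-0.0008  0.0003  0.    ] w 88.2 F [-0.   0.   0.3]
```

View pics/w1.png

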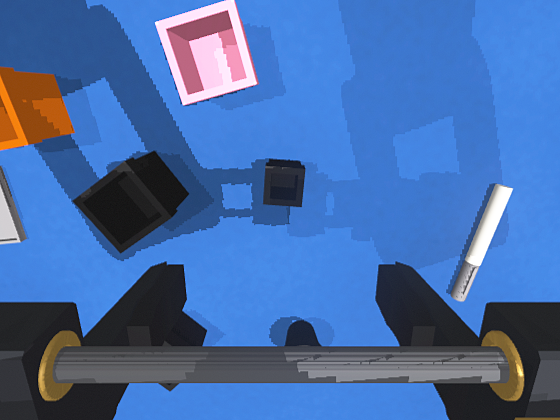

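Run:
```python
import cv2
im=cv2.imread("pics/w1.png")
cv2.imwrite("pics/c4.png",cv2.convertScaleAbs(cv2.resize(im[150:220,245:325],None,fx=8,fy=8,interpolation=cv2.INTER_CUBIC),alpha=1.8,beta=10))
```

```text
(no output)
```

View pics/c4.png

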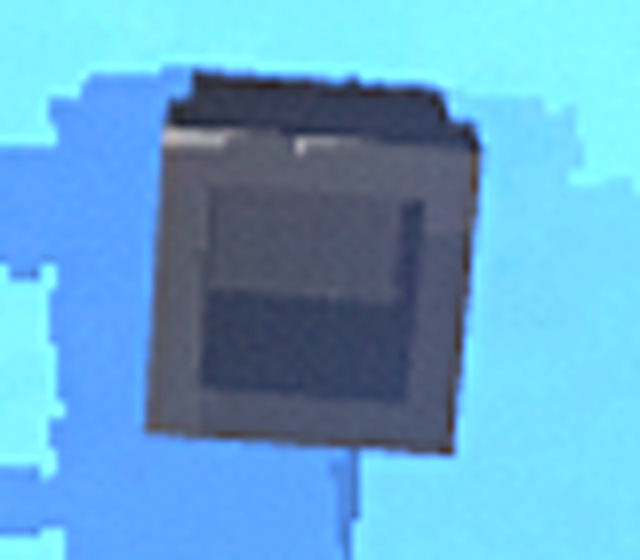

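Run:
```python
from h import *
cam=dict(np.load("pics/w1.npz"))
square(crop2px([(163,125),(479,150),(454,454),(147,432)],245,150,8),cam,.05,36)
```

```text
c [442.4 240. ] yaw%90 79.5 edges [35.5 35.8 35.7 36. ] want 36
```

Run:
```python
from h import *
plan(.4424,.240,.022,79.5)
```

```text
t 1.4 pos [443.5 237.7 220.4] yaw 83.4 shift cm (tool) [ 0.22 -0.12 19.84] norm 19.8 turn z rad 0.0673 tilt tool [-0.0006  0.0002  0.    ] w 87.8 F [0.3 0.7 0.5]
```

```bash
python3 -m jog '[[0.22,-0.12,2,0,0,0.0673,0],[0,0,3.5,0,0,0,0],[0,0,3.5,0,0,0,0],[0,0,3.5,0,0,0,0],[0,0,3,0,0,0,0],[0,0,2.2,0,0,0,0],[0,0,1.4,0,0,0,0],[0,0,0.7,0,0,0,0],[0,0,0,0,0,0,0]]'
python3 - <<'E'
from h import *
plan(.4424,.240,.022,79.5)
E
```

```text
time: 2.15
tool_pos: [0.4414, 0.2398, 0.0211]
tcp_rot: [[0.182, 0.983, -0.003], [0.983, -0.182, -0.001], [-0.001, -0.003, -1.0]]
wrist_force: [0.4, 0.2, -0.1]
gripper_width: 0.088
t 2.15 pos [441.4 239.8  21.1] yaw 79.5 shift cm (tool) [ 0.03  0.1  -0.09] norm 0.1 turn z rad 0.0001 tilt tool [-0.0031  0.0015  0.    ] w 88.0 F [ 0.4  0.2 -0.1]
```

```bash
python3 -m jog '[[0,0,0,0,0,0,0.5],[0,0,0,0,0,0,0.5],[0,0,0,0,0,0,0.55],[0,0,0,0,0,0,0.6],[0,0,0,0,0,0,0.7],[0,0,0,0,0,0,1],[0,0,0,0,0,0,1],[0,0,0,0,0,0,1],[0,0,0,0,0,0,1]]'
python3 - <<'E'
from h import *
plan(.643,-.250,.14,24.2)
E
```

```text
time: 2.9
tool_pos: [0.4428, 0.2402, 0.0228]
tcp_rot: [[0.181, 0.983, 0.0], [0.983, -0.181, 0.0], [0.0, 0.0, -1.0]]
wrist_force: [0.1, -0.7, 2.2]
gripper_width: 0.0356
t 2.9 pos [442.8 240.2  22.8] yaw 79.6 shift cm (tool) [-44.58  28.57 -11.72] norm 54.2 turn z rad -0.6045 tilt tool [ 0.0001 -0.0001  0.    ] w 35.6 F [ 0.1 -0.7  2.2]
```

```bash
python3 -m jog '[[0,0,-1,0,0,0,1],[0,0,-2.5,0,0,0,1],[0,0,-3.5,0,0,0,1],[0,0,-3.5,0,0,0,1],[0,0,-3,0,0,0,1],[0,0,-1.5,0,0,0,1],[0,0,0,0,0,0,1]]'
python3 - <<'E'
from h import *
plan(.725,-.213,.18,24.2)
E
```

```text
time: 3.48
tool_pos: [0.4453, 0.241, 0.1776]
tcp_rot: [[0.181, 0.983, 0.008], [0.983, -0.181, 0.002], [0.004, 0.008, -1.0]]
wrist_force: [0.5, -0.7, -1.5]
gripper_width: 0.0359
t 3.48 pos [445.3 241.  177.6] yaw 79.6 shift cm (tool) [-39.59  35.72  -0.11] norm 53.3 turn z rad -0.6043 tilt tool [ 0.0075 -0.0036  0.    ] w 35.9 F [ 0.5 -0.7 -1.5]
```

```bash
python3 -m jog '[[-1.5,1.35,0,0,0,0,1],[-2.7,2.43,0,0,0,0,1],[-2.9,2.6,0,0,0,0,1],[-2.9,2.6,0,0,0,0,1],[-2.9,2.6,0,0,0,0,1],[-2.9,2.6,0,0,0,0,1],[-2.9,2.6,0,0,0,0,1],[-2.9,2.6,0,0,0,0,1],[-2.9,2.6,0,0,0,0,1],[-2.9,2.6,0,0,0,0,1]]'
python3 -m jog '[[-2.9,2.6,0,0,0,0,1],[-2.9,2.6,0,0,0,0,1],[-2.7,2.5,0,0,0,0,1],[-2.2,2,0,0,0,0,1],[-1.3,1.2,0,0,0,0,1],[0,0,0,0,0,-0.1,1],[0,0,0,0,0,-0.12,1],[0,0,0,0,0,-0.12,1],[0,0,0,0,0,-0.12,1],[0,0,0,0,0,-0.1,1]]'
python3 -m jog '[[0,0,0,0,0,-0.0443,1],[0,0,0,0,0,0,1]]'
python3 - <<'E'
from h import *
plan(.643,-.25,.18,24.2)
wrist("pics/w2.png")
E
```

```text
time: 4.32
tool_pos: [0.6346, -0.0754, 0.1709]
tcp_rot: [[0.181, 0.983, -0.003], [0.983, -0.181, 0.001], [0.0, -0.003, -1.0]]
wrist_force: [0.7, -0.0, -0.0]
gripper_width: 0.0356
time: 5.15
tool_pos: [0.7194, -0.2113, 0.1702]
tcp_rot: [[-0.374, 0.927, -0.003], [0.927, 0.374, 0.001], [0.002, -0.002, -1.0]]
wrist_force: [0.2, 0.1, -0.3]
gripper_width: 0.0352
time: 5.32
tool_pos: [0.7194, -0.2112, 0.1705]
tcp_rot: [[-0.411, 0.912, -0.003], [0.912, 0.411, 0.001], [0.002, -0.002, -1.0]]
wrist_force: [-0.1, -0.5, -0.6]
gripper_width: 0.0357
t 5.32 pos [ 719.4 -211.2  170.5] yaw 114.3 shift cm (tool) [-0.39 -8.56 -0.93] norm 8.6 turn z rad 0.0013 tilt tool [-0.002  -0.0023  0.    ] w 35.7 F [-0.1 -0.5 -0.6]
```

View pics/w2.png

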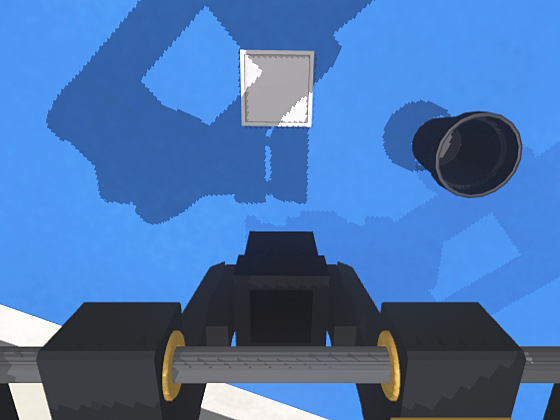

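Run:
```python
import cv2
im=cv2.imread("pics/w2.png")
cv2.imwrite("pics/c5.png",cv2.resize(im[40:140,225:330],None,fx=6,fy=6,interpolation=cv2.INTER_CUBIC))
```

```text
(no output)
```

View pics/c5.png

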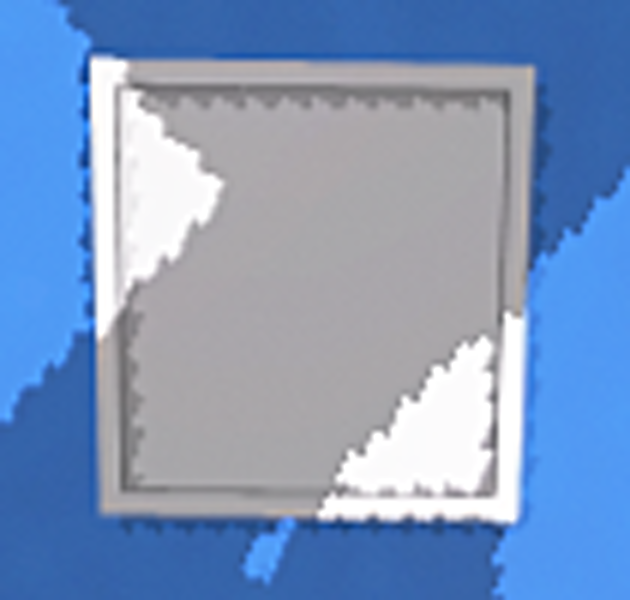

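Run:
```python
from h import *
cam=dict(np.load("pics/w2.npz"))
c,y=square(crop2px([(90,58),(535,67),(520,521),(100,514)],225,40,6),cam,.01,58)
plan(*c,.0275,y)
```

```text
c [ 643.1 -249.2] yaw%90 23.5 edges [58.3 58.1 58.6 58.2] want 58
t 5.37 pos [ 719.6 -211.2  170.8] yaw 114.1 shift cm (tool) [-0.37 -8.51 14.34] norm 16.7 turn z rad 0.0108 tilt tool [-0.0017 -0.0021  0.    ] w 35.9 F [-0.4  0.2  0.1]
```

```bash
python3 -m jog '[[-0.1,-2,0,0,0,0.0108,1],[-0.1,-3,1,0,0,0,1],[-0.1,-2.5,2,0,0,0,1],[-0.07,-1.01,3,0,0,0,1],[0,0,2.5,0,0,0,1],[0,0,1.5,0,0,0,1],[0,0,0.5,0,0,0,1],[0,0,0,0,0,0,1]]'
python3 - <<'E'
from h import *
plan(.6431,-.2492,.0275,23.5)
wrist("pics/w3.png")
E
```

```text
time: 6.03
tool_pos: [0.6432, -0.2484, 0.0658]
tcp_rot: [[-0.399, 0.917, -0.003], [0.917, 0.4, 0.002], [0.003, -0.002, -1.0]]
wrist_force: [0.1, 0.0, -0.4]
gripper_width: 0.0357
t 6.03 pos [ 643.2 -248.4   65.8] yaw 113.5 shift cm (tool) [-0.08 -0.03  3.83] norm 3.8 turn z rad 0.0008 tilt tool [-0.0018 -0.0026  0.    ] w 35.7 F [ 0.1  0.  -0.4]
```

View pics/w3.png

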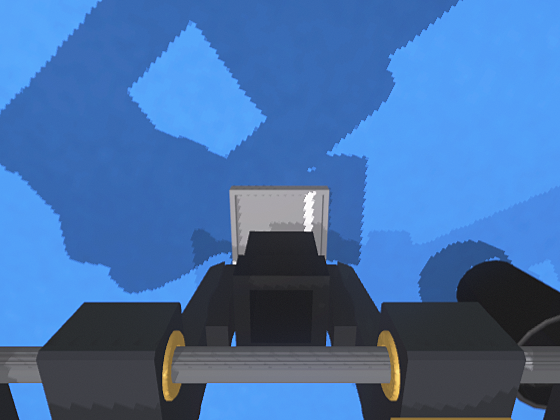

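Picture: the held pot, at about (280,260), hangs centred and square over the tray, whose visible edges run from x=230 to x=330. I'll lower it.

```bash
python3 -m jog '[[-0.08,-0.03,1.2,0,0,0,1],[0,0,1.2,0,0,0,1],[0,0,0.7,0,0,0,1],[0,0,0.4,0,0,0,1],[0,0,0.2,0,0,0,1],[0,0,0,0,0,0,1],[0,0,0,0,0,0,1]]'
python3 - <<'E'
from h import *
plan(.6431,-.2492,.0275,23.5)
E
```

```text
time: 6.67
tool_pos: [0.6441, -0.2501, 0.0309]
tcp_rot: [[-0.4, 0.917, 0.0], [0.917, 0.4, -0.0], [-0.0, 0.0, -1.0]]
wrist_force: [0.0, 0.5, 0.2]
gripper_width: 0.0356
t 6.67 pos [ 644.1 -250.1   30.9] yaw 113.6 shift cm (tool) [ 0.13 -0.06  0.34] norm 0.4 turn z rad 0.0013 tilt tool [0.0002 0.0002 0.    ] w 35.6 F [0.  0.5 0.2]
```

```bash
python3 -m jog '[[0.08,-0.05,0.2,0,0,0,1],[0,0,0.12,0,0,0,1],[0,0,0.08,0,0,0,1],[0,0,0,0,0,0,1]]'
```

```text
time: 7.0
tool_pos: [0.6433, -0.2496, 0.0269]
tcp_rot: [[-0.4, 0.917, 0.0], [0.917, 0.4, -0.0], [-0.0, 0.0, -1.0]]
wrist_force: [-0.2, 0.8, -0.7]
gripper_width: 0.0357
```

```bash
python3 -m jog '[[0,0,0.05,0,0,0,1],[0,0,0,0,0,0,1]]'; python3 -m jog '[[0,0,0.05,0,0,0,1],[0,0,0,0,0,0,1]]'
```

```text
time: 7.17
tool_pos: [0.6433, -0.2496, 0.0269]
tcp_rot: [[-0.4, 0.917, 0.0], [0.917, 0.4, -0.0], [-0.0, 0.0, -1.0]]
wrist_force: [-1.9, 2.1, 4.0]
gripper_width: 0.0355
time: 7.33
tool_pos: [0.6434, -0.2496, 0.0269]
tcp_rot: [[-0.4, 0.916, 0.0], [0.916, 0.4, -0.0], [-0.0, 0.0, -1.0]]
wrist_force: [-3.9, 1.9, 7.6]
gripper_width: 0.0355
```

```bash
python3 -m jog '[[0,0,-0.07,0,0,0,1],[0,0,0,0,0,0,0.5],[0,0,0,0,0,0,0.4],[0,0,0,0,0,0,0.2],[0,0,0,0,0,0,0],[0,0,0,0,0,0,0]]'
python3 -m jog '[[0,0,-1,0,0,0,0],[0,0,-3,0,0,0,0],[0,0,-4,0,0,0,0],[0,0,-4,0,0,0,0],[0,0,-2,0,0,0,0],[0,0,0,0,0,0,0]]'
python3 - <<'E'
from h import *
wrist("pics/w4.png"); plan(.6195,.0937,.2,43.1)
E
```

```text
time: 7.83
tool_pos: [0.6431, -0.2495, 0.0262]
tcp_rot: [[-0.4, 0.917, -0.0], [0.917, 0.4, 0.0], [0.0, -0.0, -1.0]]
wrist_force: [0.7, -0.2, -0.6]
gripper_width: 0.0669
time: 8.33
tool_pos: [0.6466, -0.2514, 0.175]
tcp_rot: [[-0.4, 0.916, 0.011], [0.916, 0.4, -0.006], [-0.01, 0.007, -1.0]]
wrist_force: [1.1, -0.2, 1.0]
gripper_width: 0.0879
t 8.38 pos [ 645.2 -250.7  171.4] yaw 113.6 shift cm (tool) [32.57 11.43 -3.02] norm 34.7 turn z rad -0.3407 tilt tool [0.0045 0.0064 0.    ] w 88.1 F [ 0.7 -0.9 -0.2]
```

View pics/w4.png

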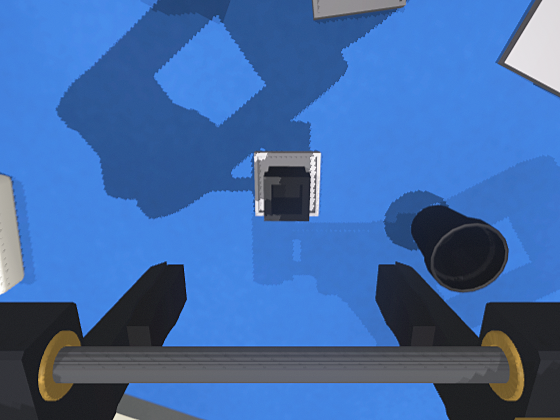

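Run:
```python
import cv2
im=cv2.imread("pics/w4.png")
cv2.imwrite("pics/c6.png",cv2.convertScaleAbs(cv2.resize(im[145:230,245:330],None,fx=7,fy=7,interpolation=cv2.INTER_CUBIC),alpha=1.5,beta=20))
```

```text
(no output)
```

View pics/c6.png

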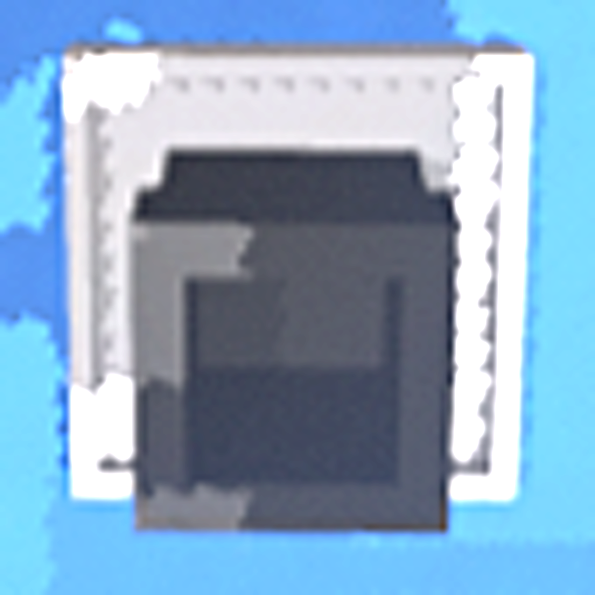

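Run:
```python
from h import *
cam=dict(np.load("pics/w4.npz"))
square(crop2px([(133,222),(456,222),(448,530),(135,529)],245,145,7),cam,.054,36)
square(crop2px([(63,50),(533,50),(520,500),(70,498)],245,145,7),cam,.01,58)
plan(.6195,.0937,.2,43.1)
```

```text
c [ 642.5 -249.9] yaw%90 23.5 edges [35.2 35.7 35.5 35.6] want 36
c [ 642.6 -249.1] yaw%90 23.6 edges [58.2 59.2 59.2 59. ] want 58
t 8.38 pos [ 645.2 -250.7  171.4] yaw 113.6 shift cm (tool) [32.57 11.43 -3.02] norm 34.7 turn z rad -0.3407 tilt tool [0.0045 0.0064 0.    ] w 88.1 F [ 0.7 -0.9 -0.2]
```

```bash
python3 -m jog '[[2,0.7,-0.4,0,0,0,0],[3.5,1.23,-0.5,0,0,0,0],[3.8,1.35,-0.5,0,0,0,0],[3.8,1.35,-0.5,0,0,0,0],[3.8,1.35,-0.5,0,0,0,0],[3.8,1.35,-0.5,0,0,0,0],[3.8,1.35,0,0,0,0,0],[3.8,1.35,0,0,0,0,0],[2.7,0.9,0,0,0,0,0],[1.5,0.5,0,0,0,0,0]]'
python3 -m jog '[[0,0,0,0,0,-0.11,0],[0,0,0,0,0,-0.11,0],[0,0,0,0,0,-0.08,0],[0,0,0,0,0,-0.04,0],[0,0,0,0,0,0,0],[0,0,0,0,0,0,0]]'
python3 - <<'E'
from h import *
c,im=wrist("pics/w5.png");plan(.6195,.0937,.2,43.1)
p=proj([.6195,.0937,.06],c)[0].astype(int);print(p)
x,y=max(p[0]-50,0),max(p[1]-45,0);print(x,y)
cv2.imwrite("pics/c7.png",cv2.convertScaleAbs(cv2.resize(im[y:y+90,x:x+100],None,fx=6,fy=6,interpolation=cv2.INTER_CUBIC),alpha=1.6,beta=15))
E
```

```text
time: 9.22
tool_pos: [0.6161, 0.0979, 0.1938]
tcp_rot: [[-0.403, 0.915, -0.003], [0.915, 0.403, 0.001], [0.002, -0.002, -1.0]]
wrist_force: [-0.1, -0.8, -0.0]
gripper_width: 0.0882
time: 9.72
tool_pos: [0.6172, 0.0941, 0.1941]
tcp_rot: [[-0.682, 0.732, -0.002], [0.732, 0.682, 0.0], [0.002, -0.002, -1.0]]
wrist_force: [0.4, 0.1, -0.0]
gripper_width: 0.0882
t 9.77 pos [617.4  94.1 194.4] yaw 133.0 shift cm (tool) [-0.17  0.13 -0.56] norm 0.6 turn z rad -0.0024 tilt tool [-0.0013 -0.0013  0.    ] w 88.1 F [-0.   0.2  0.4]
[278 200]
228 155
```

View pics/c7.png

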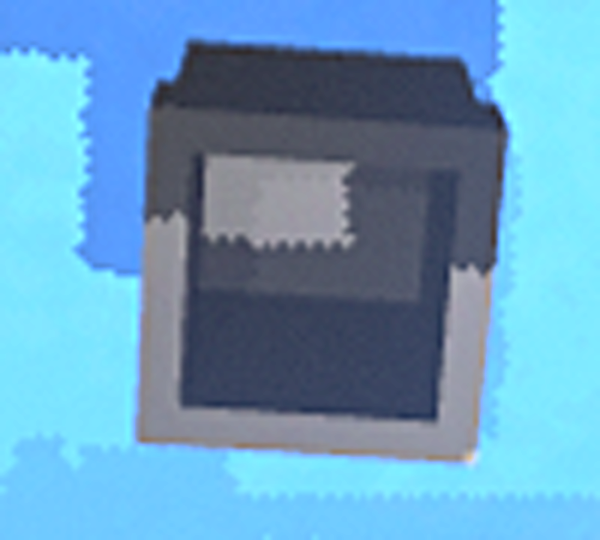

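View pics/w5.png

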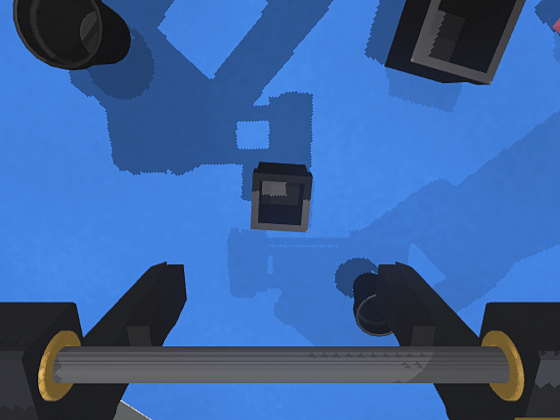

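Run:
```python
from h import *
cam=dict(np.load("pics/w5.npz"))
c,y=square(crop2px([(150,105),(506,131),(474,463),(137,441)],228,155,6),cam,.06,48)
plan(*c,.032,y)
```

```text
c [619.6  96.1] yaw%90 39.0 edges [47.5 47.7 47.3 47.9] want 48
t 9.77 pos [617.4  94.1 194.4] yaw 133.0 shift cm (tool) [-0.02  0.32 16.24] norm 16.2 turn z rad 0.0686 tilt tool [-0.0013 -0.0013  0.    ] w 88.1 F [-0.   0.2  0.4]
```

```bash
python3 -m jog '[[-0.02,0.32,1.5,0,0,0.0686,0],[0,0,3,0,0,0,0],[0,0,3.5,0,0,0,0],[0,0,3.2,0,0,0,0],[0,0,2.5,0,0,0,0],[0,0,1.6,0,0,0,0],[0,0,0.9,0,0,0,0],[0,0,0,0,0,0,0],[0,0,0,0,0,0,0]]'
python3 - <<'E'
from h import *
plan(.6196,.0961,.032,39)
E
```

```text
time: 10.52
tool_pos: [0.6205, 0.0961, 0.0335]
tcp_rot: [[-0.631, 0.776, -0.0], [0.776, 0.631, -0.0], [0.0, -0.0, -1.0]]
wrist_force: [-0.0, 1.2, 0.6]
gripper_width: 0.0881
t 10.52 pos [620.5  96.1  33.5] yaw 129.1 shift cm (tool) [ 0.06 -0.07  0.15] norm 0.2 turn z rad 0.0016 tilt tool [-0.0003 -0.0002  0.    ] w 88.1 F [-0.   1.2  0.6]
```

```bash
python3 -m jog '[[0.05,-0.07,0.1,0,0,0,0.3],[0,0,0,0,0,0,0.4],[0,0,0,0,0,0,0.45],[0,0,0,0,0,0,0.55],[0,0,0,0,0,0,1],[0,0,0,0,0,0,1],[0,0,0,0,0,0,1],[0,0,0,0,0,0,1]]'
python3 -m jog '[[0,0,-1,0,0,0,1],[0,0,-2.5,0,0,0,1],[0,0,-3.5,0,0,0,1],[0,0,-3.5,0,0,0,1],[0,0,-2.5,0,0,0,1],[0,0,-1.5,0,0,0,1],[0,0,0,0,0,0,1]]'
python3 - <<'E'
from h import *
# camera view offset 85mm along tool y at yaw 121
a=np.radians(121);yt=np.array([np.sin(a),-np.cos(a)])
print(np.array([.465,-.2726])+.085*yt)
plan(*(np.array([.465,-.2726])+.085*yt),.18,31)
E
```

```text
time: 11.18
tool_pos: [0.6197, 0.0961, 0.0327]
tcp_rot: [[-0.631, 0.776, 0.0], [0.776, 0.631, -0.0], [-0.0, 0.0, -1.0]]
wrist_force: [-1.5, 0.3, 2.9]
gripper_width: 0.0475
time: 11.77
tool_pos: [0.6221, 0.0961, 0.1828]
tcp_rot: [[-0.631, 0.776, 0.008], [0.776, 0.631, -0.0], [-0.005, 0.006, -1.0]]
wrist_force: [0.7, 0.4, 0.4]
gripper_width: 0.0473
[ 0.53785922 -0.22882176]
t 11.77 pos [622.1  96.1 182.8] yaw 129.1 shift cm (tool) [-19.88 -27.04   0.22] norm 33.6 turn z rad 0.1419 tilt tool [0.0061 0.0054 0.    ] w 47.3 F [0.7 0.4 0.4]
```

```bash
python3 -m jog '[[-1.2,-1.63,0,0,0,0,1],[-2.1,-2.9,0,0,0,0,1],[-2.4,-3.2,0,0,0,0,1],[-2.4,-3.3,0,0,0,0,1],[-2.4,-3.3,0,0,0,0,1],[-2.4,-3.3,0,0,0,0,1],[-2.4,-3.2,0,0,0,0,1],[-2.1,-2.9,0,0,0,0,1],[-1.6,-2.1,0,0,0,0,1],[-0.9,-1.2,0,0,0,0,1]]'
python3 -m jog '[[0,0,0,0,0,0.07,1],[0,0,0,0,0,0.072,1],[0,0,0,0,0,0,1],[0,0,0,0,0,0,1]]'
python3 - <<'E'
from h import *
c,im=wrist("pics/w6.png");plan(.465,-.2726,.18,31)
p=proj([.465,-.2726,.01],c)[0].astype(int);print(p)
x,y=max(p[0]-60,0),max(p[1]-55,0);print(x,y)
cv2.imwrite("pics/c8.png",cv2.resize(im[y:y+110,x:x+120],None,fx=5,fy=5,interpolation=cv2.INTER_CUBIC))
E
```

```text
time: 12.6
tool_pos: [0.5338, -0.2315, 0.1761]
tcp_rot: [[-0.629, 0.778, -0.002], [0.778, 0.629, 0.0], [0.001, -0.001, -1.0]]
wrist_force: [0.6, 1.0, -1.2]
gripper_width: 0.0473
time: 12.93
tool_pos: [0.5352, -0.2281, 0.1766]
tcp_rot: [[-0.517, 0.856, -0.001], [0.856, 0.517, 0.001], [0.001, -0.0, -1.0]]
wrist_force: [-1.5, -0.0, -0.9]
gripper_width: 0.0475
t 12.98 pos [ 535.3 -228.   176.8] yaw 121.2 shift cm (tool) [-0.17 -8.32 -0.32] norm 8.3 turn z rad 0.0027 tilt tool [-0.0003 -0.0011  0.    ] w 47.5 F [-0.5  0.2  0.3]
[278  91]
218 36
```

View pics/c8.png

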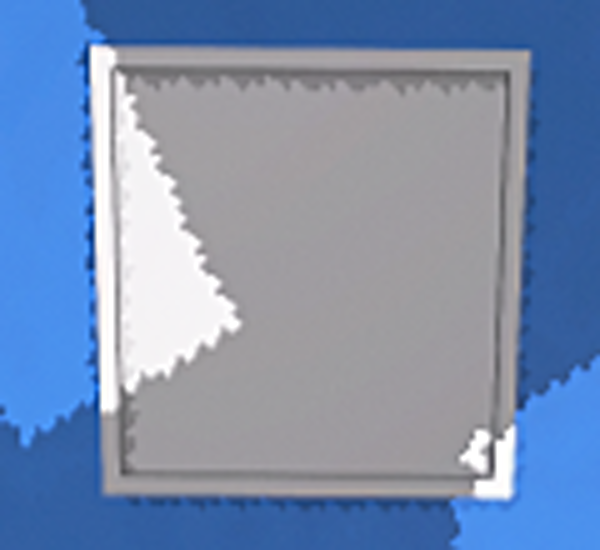

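View pics/w6.png

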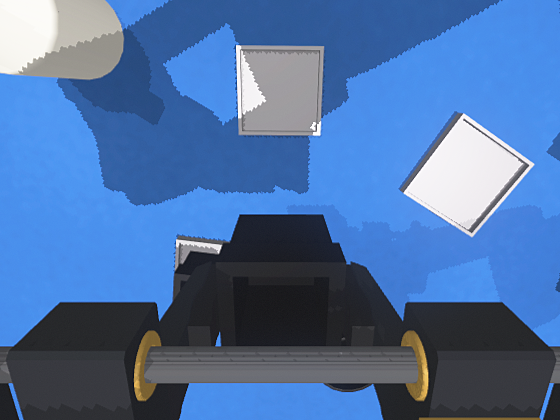

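Run:
```python
from h import *
cam=dict(np.load("pics/w6.npz"))
c,y=square(crop2px([(90,45),(531,52),(513,499),(104,494)],218,36,5),cam,.01,70)
plan(*c,.0367,y)
print(toworld([(60,79),(123,40),(20,75)],cam,0.0), toworld([(124,40),(105,5)],cam,0.12))
```

```text
c [ 464.7 -271.7] yaw%90 30.6 edges [70.4 70.3 70.4 70.4] want 70
t 12.98 pos [ 535.3 -228.   176.8] yaw 121.2 shift cm (tool) [-0.1  -8.3  14.01] norm 16.3 turn z rad 0.0099 tilt tool [-0.0003 -0.0011  0.    ] w 47.5 F [-0.5  0.2  0.3]
[[ 0.55186127 -0.43579277  0.        ]
 [ 0.49654263 -0.40217082  0.        ]
 [ 0.56623164 -0.46568905  0.        ]] [[ 0.484311   -0.35331357  0.12      ]
 [ 0.47445037 -0.36778993  0.12      ]]
```

```bash
python3 -m jog '[[-0.03,-2,0,0,0,0.0099,1],[-0.03,-3,1,0,0,0,1],[-0.03,-2.3,2,0,0,0,1],[-0.01,-1.0,2.6,0,0,0,1],[0,0,2.2,0,0,0,1],[0,0,1.5,0,0,0,1],[0,0,0.7,0,0,0,1],[0,0,0,0,0,0,1],[0,0,0,0,0,0,1]]'
python3 - <<'E'
from h import *
plan(.4647,-.2717,.0367,30.6)
wrist("pics/w7.png")
E
```

```text
time: 13.73
tool_pos: [0.4649, -0.2716, 0.0776]
tcp_rot: [[-0.508, 0.862, -0.0], [0.862, 0.508, 0.0], [0.0, -0.0, -1.0]]
wrist_force: [0.4, 0.3, -0.9]
gripper_width: 0.048
t 13.73 pos [ 464.9 -271.6   77.6] yaw 120.5 shift cm (tool) [ 0.   -0.02  4.09] norm 4.1 turn z rad -0.0016 tilt tool [-0.     -0.0001  0.    ] w 48.0 F [ 0.4  0.3 -0.9]
```

View pics/w7.png

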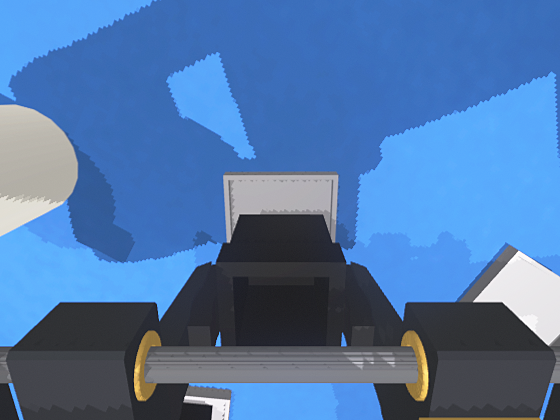

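The picture shows the pot at about (281,240), centred over the tray (x 223 to 339), with the bottle well clear on the left. I'll lower it.

```bash
python3 -m jog '[[0,-0.02,1.0,0,0,-0.0016,1],[0,0,1.2,0,0,0,1],[0,0,0.8,0,0,0,1],[0,0,0.6,0,0,0,1],[0,0,0.3,0,0,0,1],[0,0,0.15,0,0,0,1],[0,0,0,0,0,0,1],[0,0,0,0,0,0,1]]'
python3 -m jog '[[0,0,0.05,0,0,0,1],[0,0,0,0,0,0,1]]'
```

```text
time: 14.45
tool_pos: [0.4644, -0.2721, 0.0369]
tcp_rot: [[-0.508, 0.862, 0.0], [0.862, 0.508, -0.0], [-0.0, 0.0, -1.0]]
wrist_force: [-0.6, 0.3, -0.7]
gripper_width: 0.0476
time: 14.62
tool_pos: [0.4645, -0.2722, 0.0367]
tcp_rot: [[-0.508, 0.862, 0.0], [0.862, 0.508, -0.0], [-0.0, 0.0, -1.0]]
wrist_force: [-1.0, 1.4, 3.8]
gripper_width: 0.0475
```

```bash
python3 -m jog '[[0,0,-0.02,0,0,0,0.9],[0,0,0,0,0,0,0.4],[0,0,0,0,0,0,0.3],[0,0,0,0,0,0,0.2],[0,0,0,0,0,0,0],[0,0,0,0,0,0,0]]'
python3 -m jog '[[0,0,-1,0,0,0,0],[0,0,-3,0,0,0,0],[0,0,-4,0,0,0,0],[0,0,-4,0,0,0,0],[0,0,-3,0,0,0,0],[0,0,-1,0,0,0,0],[0,0,0,0,0,0,0]]'
python3 - <<'E'
from h import *
c,im=wrist("pics/w8.png"); plan(.441,.101,.21,26)
x,y=220,140
cv2.imwrite("pics/c9.png",cv2.convertScaleAbs(cv2.resize(im[y:y+110,x:x+120],None,fx=5,fy=5,interpolation=cv2.INTER_CUBIC),alpha=1.4,beta=15))
E
```

```text
time: 15.12
tool_pos: [0.4643, -0.272, 0.0366]
tcp_rot: [[-0.508, 0.862, -0.0], [0.862, 0.508, -0.0], [-0.0, -0.0, -1.0]]
wrist_force: [1.0, 0.1, -0.1]
gripper_width: 0.0773
time: 15.7
tool_pos: [0.4659, -0.2734, 0.2007]
tcp_rot: [[-0.508, 0.861, 0.005], [0.861, 0.508, -0.005], [-0.007, 0.002, -1.0]]
wrist_force: [-0.1, -0.1, -0.1]
gripper_width: 0.0878
t 15.75 pos [ 464.8 -272.4  197.8] yaw 120.5 shift cm (tool) [33.38 16.91 -1.29] norm 37.4 turn z rad 0.0788 tilt tool [0.0008 0.0028 0.    ] w 88.3 F [-0.1 -0.1 -0.1]
```

View pics/c9.png

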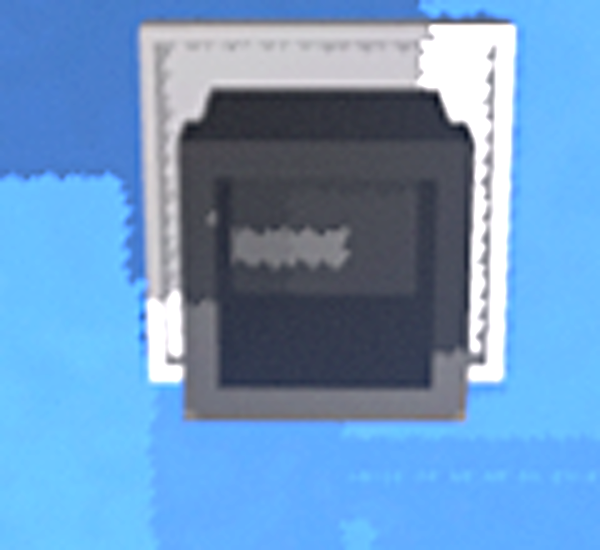

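```bash
python3 -m jog '[[1.8,0.9,-0.2,0,0,0,0],[3.2,1.6,-0.2,0,0,0,0],[3.6,1.8,-0.2,0,0,0,0],[3.6,1.8,-0.2,0,0,0,0],[3.6,1.8,-0.2,0,0,0,0],[3.6,1.8,-0.2,0,0,0,0],[3.6,1.8,0,0,0,0,0],[3.6,1.8,0,0,0,0,0],[3.3,1.7,0,0,0,0,0],[2.2,1.2,0,0,0,0,0]]'
python3 -m jog '[[1.2,0.6,0,0,0,0,0],[0,0,0,0,0,0.0788,0],[0,0,0,0,0,0,0],[0,0,0,0,0,0,0]]'
python3 - <<'E'
from h import *
c,im=wrist("pics/w9.png");plan(.441,.101,.2,26)
p=proj([.441,.101,.074],c)[0].astype(int);print(p)
x,y=max(p[0]-60,0),max(p[1]-55,0);print(x,y)
cv2.imwrite("pics/c10.png",cv2.convertScaleAbs(cv2.resize(im[y:y+110,x:x+120],None,fx=5,fy=5,interpolation=cv2.INTER_CUBIC),alpha=1.6,beta=15))
E
```

```text
time: 16.58
tool_pos: [0.4384, 0.0898, 0.206]
tcp_rot: [[-0.509, 0.861, -0.005], [0.861, 0.509, 0.001], [0.003, -0.004, -1.0]]
wrist_force: [0.6, -0.7, -1.0]
gripper_width: 0.0878
time: 16.92
tool_pos: [0.4387, 0.1003, 0.2066]
tcp_rot: [[-0.44, 0.898, -0.004], [0.898, 0.44, 0.0], [0.002, -0.003, -1.0]]
wrist_force: [0.6, -0.9, -0.9]
gripper_width: 0.088
t 16.97 pos [439. 100. 207.] yaw 116.1 shift cm (tool) [0.01 0.22 0.7 ] norm 0.7 turn z rad 0.0017 tilt tool [-0.0028 -0.0013  0.    ] w 87.9 F [ 0.3  0.3 -0.8]
[280 202]
220 147
```

View pics/c10.png

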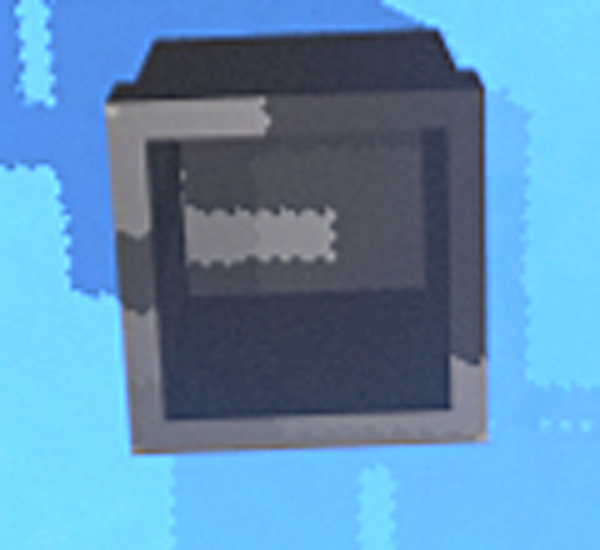

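View pics/w9.png

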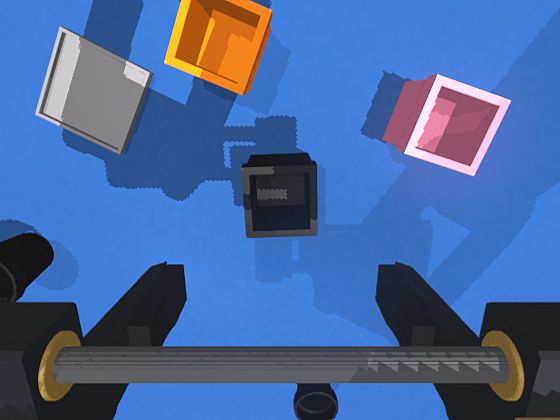

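Run:
```python
from h import *
cam=dict(np.load("pics/w9.npz"))
c,y=square(crop2px([(107,103),(484,87),(488,441),(131,453)],220,147,5),cam,.074,60)
plan(*c,.046,y)
square([(62,26),(152,71),(125,154),(36,115)],cam,.01,82)
```

```text
c [440.5 100.6] yaw%90 28.3 edges [59.5 60.1 60.1 59.6] want 60
t 16.97 pos [439. 100. 207.] yaw 116.1 shift cm (tool) [-0.02  0.2  16.1 ] norm 16.1 turn z rad -0.0389 tilt tool [-0.0028 -0.0013  0.    ] w 87.9 F [ 0.3  0.3 -0.8]
c [439.7 -88. ] yaw%90 0.3 edges [81.7 81.6 85.3 83.3] want 82
```

```bash
python3 -m jog '[[-0.02,0.2,1.5,0,0,-0.0389,0],[0,0,3,0,0,0,0],[0,0,3.4,0,0,0,0],[0,0,3.2,0,0,0,0],[0,0,2.5,0,0,0,0],[0,0,1.6,0,0,0,0],[0,0,0.7,0,0,0,0],[0,0,0,0,0,0,0],[0,0,0,0,0,0,0]]'
python3 - <<'E'
from h import *
plan(.4405,.1006,.046,28.3)
E
```

```text
time: 17.72
tool_pos: [0.442, 0.1004, 0.0497]
tcp_rot: [[-0.473, 0.881, -0.0], [0.881, 0.473, -0.0], [0.0, -0.0, -1.0]]
wrist_force: [0.2, 1.2, 0.9]
gripper_width: 0.0882
t 17.72 pos [442.  100.4  49.7] yaw 118.2 shift cm (tool) [ 0.08 -0.13  0.37] norm 0.4 turn z rad -0.0015 tilt tool [-0.0004 -0.0002  0.    ] w 88.2 F [0.2 1.2 0.9]
```

```bash
python3 -m jog '[[0.07,-0.13,0.37,0,0,0,0.1],[0,0,0,0,0,0,0.2],[0,0,0,0,0,0,0.28],[0,0,0,0,0,0,0.35],[0,0,0,0,0,0,1],[0,0,0,0,0,0,1],[0,0,0,0,0,0,1],[0,0,0,0,0,0,1]]'
python3 -m jog '[[0,0,-1,0,0,0,1],[0,0,-2.5,0,0,0,1],[0,0,-3.5,0,0,0,1],[0,0,-3.5,0,0,0,1],[0,0,-2.5,0,0,0,1],[0,0,-1,0,0,0,1],[0,0,0,0,0,0,1]]'
python3 - <<'E'
from h import *
plan(.440+.10,-.089,.19,0)
E
```

```text
time: 18.38
tool_pos: [0.4409, 0.1009, 0.0465]
tcp_rot: [[-0.473, 0.881, 0.001], [0.881, 0.473, 0.0], [-0.0, 0.001, -1.0]]
wrist_force: [-2.2, 1.2, 7.1]
gripper_width: 0.0599
time: 18.97
tool_pos: [0.4421, 0.1008, 0.1886]
tcp_rot: [[-0.473, 0.881, 0.006], [0.881, 0.473, -0.0], [-0.003, 0.005, -1.0]]
wrist_force: [-0.1, -0.0, 0.0]
gripper_width: 0.0596
t 18.97 pos [442.1 100.8 188.6] yaw 118.2 shift cm (tool) [-21.36  -0.35  -0.08] norm 21.4 turn z rad 0.4927 tilt tool [0.0048 0.0028 0.    ] w 59.6 F [-0.1 -0.   0. ]
```

```bash
python3 -m jog '[[-1.3,0,0,0,0,0,1],[-2.6,0,0,0,0,0,1],[-3.6,-0.1,0,0,0,0,1],[-3.8,-0.1,0,0,0,0,1],[-3.6,-0.1,0,0,0,0,1],[-3,0,0,0,0,0,1],[-2.2,0,0,0,0,0,1],[-1.2,0,0,0,0,0,1],[0,0,0,0,0,0.1,1],[0,0,0,0,0,0.11,1]]'
python3 -m jog '[[0,0,0,0,0,0.11,1],[0,0,0,0,0,0.1,1],[0,0,0,0,0,0.0727,1],[0,0,0,0,0,0,1],[0,0,0,0,0,0,1]]'
python3 - <<'E'
from h import *
c,im=wrist("pics/w10.png");plan(.44,-.089,.18,0)
p=proj([.44,-.089,.01],c)[0].astype(int);print(p)
x,y=max(p[0]-65,0),max(p[1]-60,0);print(x,y)
cv2.imwrite("pics/c11.png",cv2.resize(im[y:y+120,x:x+130],None,fx=5,fy=5,interpolation=cv2.INTER_CUBIC))
E
```

```text
time: 19.8
tool_pos: [0.5374, -0.0883, 0.1836]
tcp_rot: [[-0.273, 0.962, -0.004], [0.962, 0.273, 0.002], [0.003, -0.003, -1.0]]
wrist_force: [-0.2, -0.1, -0.9]
gripper_width: 0.0594
time: 20.22
tool_pos: [0.5376, -0.0874, 0.1845]
tcp_rot: [[-0.003, 1.0, -0.002], [1.0, 0.003, 0.001], [0.001, -0.002, -1.0]]
wrist_force: [-0.3, -0.9, -1.0]
gripper_width: 0.0594
t 20.27 pos [537.8 -87.6 184.8] yaw 90.2 shift cm (tool) [-0.11 -9.78  0.5 ] norm 9.8 turn z rad 0.0027 tilt tool [-0.0018 -0.0008  0.    ] w 59.5 F [-0.4 -0.3 -0.2]
[279  73]
214 13
```

View pics/c11.png

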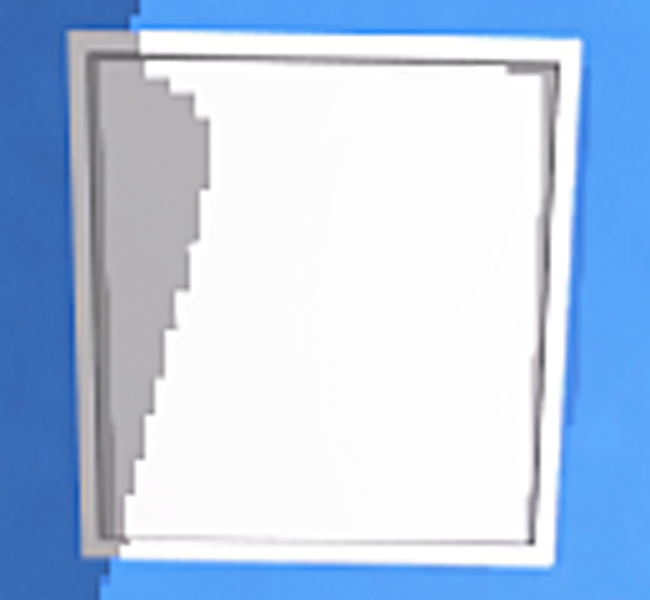

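View pics/w10.png

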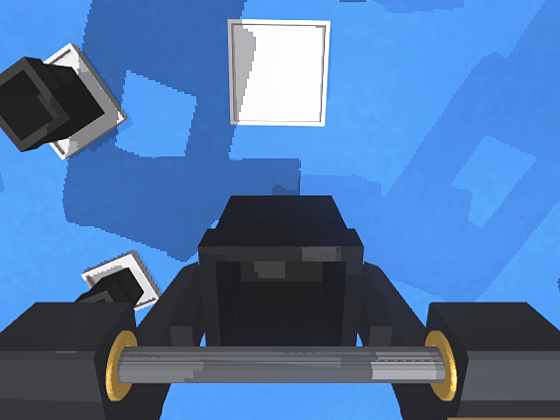

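Run:
```python
from h import *
cam=dict(np.load("pics/w10.npz"))
c,y=square(crop2px([(67,31),(582,40),(553,566),(82,557)],214,13,5),cam,.01,82)
plan(*c,.050,y)
```

```text
c [440.8 -90.1] yaw%90 89.2 edges [82.6 82.4 82.4 82.1] want 82
t 20.27 pos [537.8 -87.6 184.8] yaw 90.2 shift cm (tool) [-0.24 -9.68 13.5 ] norm 16.6 turn z rad 0.0169 tilt tool [-0.0018 -0.0008  0.    ] w 59.5 F [-0.4 -0.3 -0.2]
```

```bash
python3 -m jog '[[-0.1,-2,0,0,0,0.0169,1],[-0.1,-3.2,0.5,0,0,0,1],[-0.04,-2.8,1.5,0,0,0,1],[0,-1.7,2.3,0,0,0,1],[0,0,2.5,0,0,0,1],[0,0,1.6,0,0,0,1],[0,0,0.8,0,0,0,1],[0,0,0,0,0,0,1],[0,0,0,0,0,0,1]]'
python3 - <<'E'
from h import *
plan(.4408,-.0901,.05,89.2)
wrist("pics/w11.png")
E
```

```text
time: 21.02
tool_pos: [0.4416, -0.0893, 0.094]
tcp_rot: [[0.016, 1.0, -0.0], [1.0, -0.016, 0.0], [0.0, -0.0, -1.0]]
wrist_force: [0.3, 0.7, -0.0]
gripper_width: 0.0591
t 21.02 pos [441.6 -89.3  94. ] yaw 89.1 shift cm (tool) [-0.09 -0.08  4.4 ] norm 4.4 turn z rad -0.002 tilt tool [-0.0005 -0.0002  0.    ] w 59.1 F [ 0.3  0.7 -0. ]
```

View pics/w11.png

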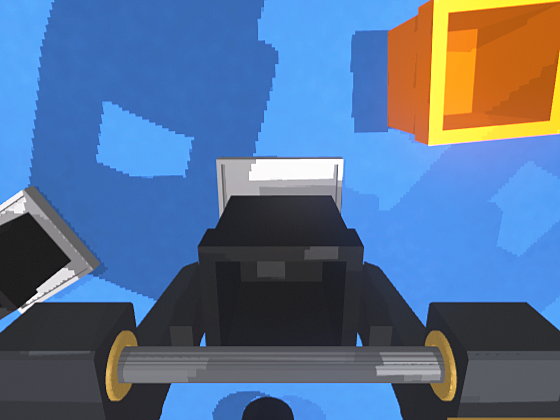

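The picture shows the large pot at about (280,230), centred over its tray (x 217 to 343), with the orange pot clear. I'll lower it.

```bash
python3 -m jog '[[-0.09,-0.08,1.0,0,0,0,1],[0,0,1.2,0,0,0,1],[0,0,0.8,0,0,0,1],[0,0,0.6,0,0,0,1],[0,0,0.4,0,0,0,1],[0,0,0.25,0,0,0,1],[0,0,0,0,0,0,1],[0,0,0,0,0,0,1]]'
python3 -m jog '[[0,0,0.08,0,0,0,1],[0,0,0,0,0,0,1]]'
```

```text
time: 21.73
tool_pos: [0.4408, -0.0903, 0.0516]
tcp_rot: [[0.017, 1.0, 0.0], [1.0, -0.017, -0.0], [-0.0, 0.0, -1.0]]
wrist_force: [-0.7, -0.6, -1.2]
gripper_width: 0.0598
time: 21.9
tool_pos: [0.4409, -0.0903, 0.0509]
tcp_rot: [[0.017, 1.0, 0.001], [1.0, -0.017, -0.0], [-0.0, 0.001, -1.0]]
wrist_force: [-0.1, 0.5, -0.3]
gripper_width: 0.0598
```

```bash
python3 -m jog '[[0,0,0.05,0,0,0,1],[0,0,0,0,0,0,1]]'; python3 -m jog '[[0,0,0.03,0,0,0,1],[0,0,0,0,0,0,1]]'
```

```text
time: 22.07
tool_pos: [0.441, -0.0903, 0.0505]
tcp_rot: [[0.017, 1.0, 0.001], [1.0, -0.017, -0.0], [-0.0, 0.001, -1.0]]
wrist_force: [-1.4, -0.1, 3.1]
gripper_width: 0.0594
time: 22.23
tool_pos: [0.441, -0.0903, 0.0505]
tcp_rot: [[0.017, 1.0, 0.001], [1.0, -0.017, -0.0], [-0.0, 0.001, -1.0]]
wrist_force: [-2.7, 0.6, 7.0]
gripper_width: 0.0597
```

On the floor. I'll release, retreat up and away, and take the final views.

```bash
python3 -m jog '[[0,0,-0.05,0,0,0,0.9],[0,0,0,0,0,0,0.25],[0,0,0,0,0,0,0.15],[0,0,0,0,0,0,0.05],[0,0,0,0,0,0,0],[0,0,0,0,0,0,0],[0,0,0,0,0,0,0]]'
python3 -m jog '[[0,0,-1,0,0,0,0],[0,0,-3,0,0,0,0],[0,0,-4,0,0,0,0],[0,0,-4,0,0,0,0],[0,0,-4,0,0,0,0],[0,0,-2,0,0,0,0],[0,0,0,0,0,0,0],[0,0,0,0,0,0,0]]'
python3 - <<'E'
from h import *
c,im=wrist("pics/w12.png")
x,y=205,100
cv2.imwrite("pics/c12.png",cv2.convertScaleAbs(cv2.resize(im[y:y+120,x:x+140],None,fx=5,fy=5,interpolation=cv2.INTER_CUBIC),alpha=1.4,beta=15))
cv2.imwrite("pics/scene1.png",vision.grab_frame("scene"))
E
```

```text
time: 22.82
tool_pos: [0.4406, -0.0902, 0.0502]
tcp_rot: [[0.017, 1.0, -0.0], [1.0, -0.017, 0.0], [0.0, -0.0, -1.0]]
wrist_force: [-0.2, 0.1, 0.9]
gripper_width: 0.0881
time: 23.48
tool_pos: [0.4414, -0.0905, 0.2321]
tcp_rot: [[0.017, 1.0, 0.003], [1.0, -0.017, -0.002], [-0.002, 0.003, -1.0]]
wrist_force: [0.6, 0.1, 0.1]
gripper_width: 0.0882
```

View pics/w12.png

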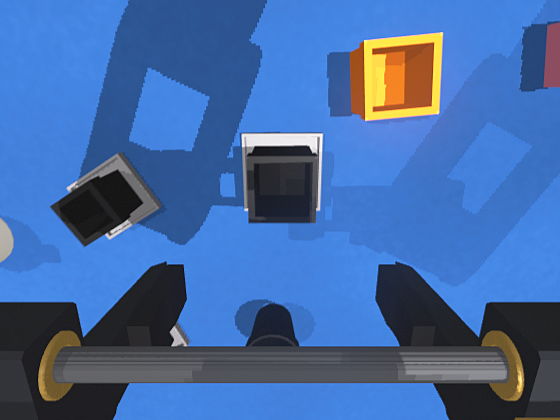

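View pics/c12.png

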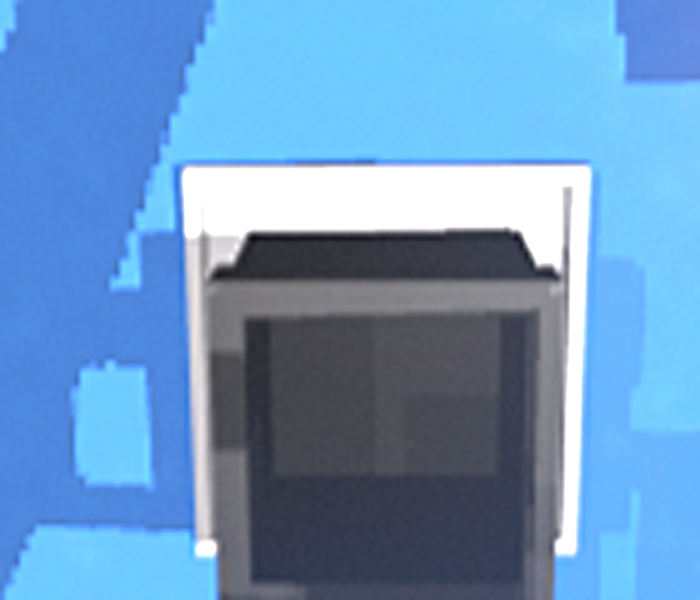

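View pics/scene1.png

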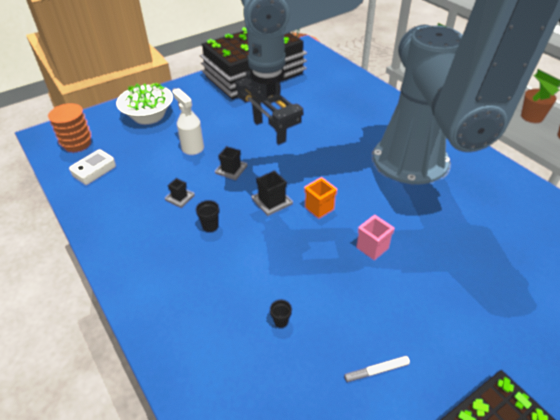

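Run:
```python
from h import *
im=cv2.imread("pics/w12.png")
cv2.imwrite("pics/c13.png",cv2.convertScaleAbs(cv2.resize(im[125:230,230:335],None,fx=5.7,fy=5.7,interpolation=cv2.INTER_CUBIC)[:598],alpha=1.4,beta=15))
```

```text
(no output)
```

View pics/c13.png

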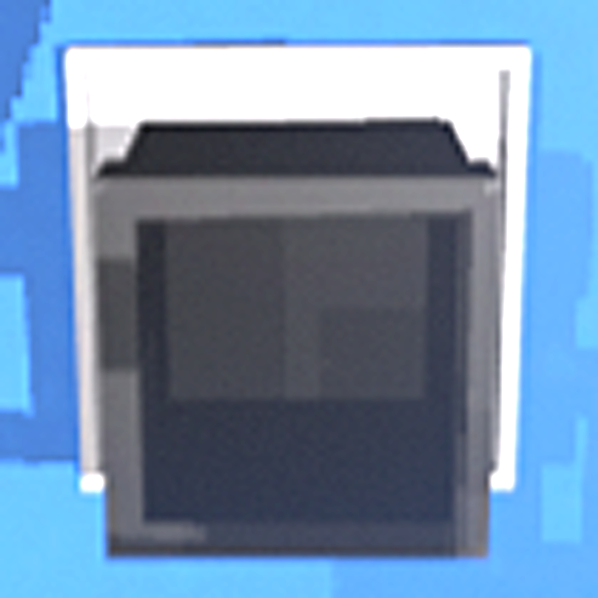

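Run:
```python
from h import *
cam=dict(np.load("pics/w12.npz"))
square(crop2px([(95,181),(497,176),(490,556),(106,556)],230,125,5.7),cam,.078,60)
square(crop2px([(64,46),(531,46),(515,491),(80,491)],230,125,5.7),cam,.01,82)
cam=dict(np.load("pics/w8.npz"))
square(crop2px([(180,140),(474,140),(466,420),(184,418)],220,140,5),cam,.064,48)
square(crop2px([(140,24),(516,23),(503,382),(149,382)],220,140,5),cam,.01,70)
print(arm.sense()["time"])
```

```text
c [440.  -90.1] yaw%90 89.4 edges [59.3 59.8 60.2 59. ] want 60
c [440.2 -89.9] yaw%90 89.1 edges [82.7 83.2 82.8 83.2] want 82
c [ 463.8 -272.1] yaw%90 30.4 edges [47.1 47.8 47.6 47.5] want 48
c [ 464.2 -271.4] yaw%90 30.6 edges [70.2 71.  70.6 70.9] want 70
23.5833
```

All three pots are within about 1 mm of their tray centres and within 0.5° of square. The edge lengths match the known heights, and the other objects look unmoved.

```bash
python3 -c "
from cell import workorder
print(workorder.close_job())"
```

```text
the job is handed in; nothing more can be done
None
```

The three square pots are standing in their own trays, placed in the order small, medium, large. I handed the job in at about 23.6 s of the 77 s allowed.

- **Fit:** in my last wrist-camera measurements, each pot was within about 1 mm of its tray's centre and within about 0.3° of square. I took each measurement just after releasing that pot. The final scene picture shows all three standing upright in their trays.
- **On the tray floor:** I lowered each pot until it touched, at about 4–8 N. The tool height at contact was about 4 mm above its height at the grasp, which matches the tray floor.
- **Other objects:** the round pots, spray bottle, marker and the orange and pink pots look unmoved in the final scene picture. I checked these by eye only.
- **Disagreement:** the first top-camera estimates were off by up to about 3 mm and 4° for the pots, so I used the wrist-camera measurements instead. No checks failed.

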